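# Put the graver case to bed: fold the bur flap, shut the cover

## Task

Close up the wooden graver case on the engraver's bench: first push the upright inner flap over until it lies fully down on the tools, and only then push the open cover over until it is fully shut. Do it all by pushing and pressing with the fingers from outside; do not pinch the flap or the cover between the fingers, and leave the bur stand, jar, spare handle and brush around the case where they are.

Things in the scene. Friction and masses are not known exactly. Their poses are not given: they have to be found in the camera images.
- case: Open light-wood case screwed to the bench, 180 mm along its x, 220 mm along its y, 60 mm high, walls 10 mm; the gravers in it (below 37 mm) are fixed. Origin: centre of its underside, on the bench (z = 0). z up; its x runs along both hinge lines; the cover's hinge is on its +y side, the flap's on its -y side.
- flap (a joint): Hinge of the inner flap, along the case's x at case y = -95 mm, z = 42 mm (a line in the flap's inner face). 0 rad = flat in the case, free edge at case y = +5 mm, outer face on top at z = 48 mm, 12 mm below the rim; at the start 1.3 to 1.6 = upright; stop at 1.65. Stiff: it stays where it is left; 1 to 2 N at the free edge moves it.
- flap_mid (a point): Centre of the flap, mid thickness: a thin board 150 mm along x, 100 mm from hinge to free edge, 6 mm thick, small burs clipped to its inner side. y points from hinge to free edge, z out of the outer face (up when flat). To fold it, push the outer face (facing case -y when upright) towards case +y, then down.
- cover (a joint): Hinge of the cover, along the case's x at case y = +110 mm, z = 60.5 mm (a line in the cover's inner face). 0 rad = shut on the rim, outer face on top at z = 70.5 mm; at the start 1.65 to 1.95 = open, leaning back towards case +y; stop at 2.0. Stiff: it stays where it is left; 2 to 7 N near the free edge moves it. A flap that still stands blocks it.
- cover_mid (a point): Centre of the cover, mid thickness: a plain light-wood panel 180 mm along x, 220 mm from hinge to free edge, 10 mm thick. y points from free edge to hinge, z out of the outer face (up when shut). To shut it, push the outer face (facing case +y when open) towards case -y, then down.
- bur_stand: Loose white three-step round stand full of small burs, 100 mm across, about 100 mm high; stands within 300 mm of the case's centre. Origin: centre of its underside. Not to be moved.
- spare_handle: Loose wooden mushroom handle standing on its broad end, 50 mm across, 52 mm high. Origin: centre of its underside. Not to be moved.
- jar: Loose amber glass jar with a metal cap, 52 mm across, 65 mm high. Origin: centre of its underside. Not to be moved.
- brush: Loose bench brush lying on the bench, 160 mm long along its x. Origin: under its middle. Not to be moved.

How it is judged:
On the way, in this order (a step that is already met when the one before it is completed fails the run):
1. the flap lies down (within 0.1 rad) while the cover is still open (above 1.2 rad) (value of joint flap below 0.1 rad and value of joint cover above 1.2 rad), for 0.2 s.
2. the cover is shut (within 0.05 rad) over the flap (value of joint cover below 0.05 rad and value of joint flap below 0.1 rad), for 0.2 s.
At the end, for the whole second after the job is handed in: The flap lies within 0.1 rad of flat, the cover is within 0.05 rad of shut (about 10 mm at its free edge) and at rest, and the four loose things are within 25 mm of where they stood (all of step 2 and velocity of joint cover between -0.05 and 0.05 rad/s and distance of each of bur_stand, spare_handle, jar, brush from where it was at the start of the episode below 0.025 m); the robot touches nothing.
It fails at once if the cover is swung over (below 1.0 rad) while the flap still stands (above 0.3 rad) (value of joint cover below 1 rad and value of joint flap above 0.3 rad).
It fails at once if the cover is taken between the fingers (x of the grasp point in the frame of cover_mid between -0.09 and 0.09 m and y of the grasp point in the frame of cover_mid between -0.11 and 0.11 m and z of the grasp point in the frame of cover_mid between -0.005 and 0.005 m).
It fails at once if the flap is taken between the fingers (x of the grasp point in the frame of flap_mid between -0.075 and 0.075 m and y of the grasp point in the frame of flap_mid between -0.05 and 0.05 m and z of the grasp point in the frame of flap_mid between -0.005 and 0.005 m).
It fails at once if the bur stand, jar, spare handle or brush is lifted, carried or pushed more than 25 mm (distance of any of bur_stand, spare_handle, jar, brush from where it was at the start of the episode above 0.025 m).
It also fails if it takes over 61 s, if anything falls off the work surface, if the arm or the gripper's body presses on something with over 40 N, if the wrist force passes 120 N, or if a joint passes its speed limit or range.

## Robot

A 6-joint arm with a two-finger parallel gripper is mounted at the origin on the work surface. World frame = base frame: x ahead of the robot, y to its left, z up, the work surface at z = 0. Lengths are in m, angles in rad, forces in N, time in s.
With the tool pointing down it reaches from about 0.375 to 0.9 m from the base axis. Payload 3.1 kg.
Tool frame: the origin (TCP) lies between the finger pads; the fingertips stand 8 mm ahead of it and the grasp point (between the pads) lies 11 mm behind it; z points along the fingers, y is the line along which they close (so a half turn about z gives the same grasp; the last joint's range is limited). The gripper opens to 85 mm and grips with 20 to 120 N. Pads are 22 mm wide; open, the fingers measure 114 mm over their backs; the gripper's body (76 mm by 85 mm) begins 54 mm behind the grasp point. The pads swing forward as they close: fully open they stand 13 mm farther back than shut.
Start: joints at [1.018, 0.527, 1.433, -0, 1.181, -0.178], TCP at [0.228, 0.582, 0.239] pointing down, gripper open.
Joint ranges: [-3.08, 3.08], [-0.75, 2.2], [0.22, 2.44], [-1.43, 4.57], [0, 2.65], [-2.85, 2.85]. Speed limits (rad/s): [2.79, 2.79, 3.14, 3.14, 3.14, 3.14].

## Interface

Orientations are given as a unit quaternion [x, y, z, w].
In Python, from station import readout, cams, sign_off gives the robot as it stands.
- The arm moves only by the tool send_rows, never from a script. Its argument "commands" is text: rows parted by semicolons, each of 5 numbers parted by spaces: the finger opening in mm, from 0 to 85.4, then the shift along the tool's x, y, z each as a share of 0.02 m, from -1 to 1, then the turn about the tool's z as a share of 4 degrees, from -1 to 1. In form: grip dx dy dz spin; .... A call has 1 to 20 rows; each row shifts and turns the commanded pose from where the row before left it, along the tool's axes as they then stand; what a row does not reach is not made up. A row lasts 1/12 s, in which the tool goes at most 41.7 mm and 7.16 degrees, less where a joint would pass 70% of its speed; a pose out of reach is approached as far as the arm can. A call with a number of a shift or a turn outside -1 to 1 is refused whole. A call with a gripper value outside its range is refused whole. The fingers move at their own pace and stop on an object; "grip_force" is the grip in N (left out, the last holds). Time passes only in rows, so rows that do not move let the fingers close. It gives the time, the measured TCP pose, the force, the opening and the grip force at its end, in the units of the state.
- readout.sense(): the state, without advancing time (a new reading comes with each control period).
- cams.snapshot(name): name is "scene" or "side" or "wrist"; returns a dict with "pixels" (400x640x3 uint8, red, green, blue), "intrinsics" (3x3 intrinsics, pixels), "eye" and "rotation" of the camera in the world. Camera axes: x right, y down, z forward; pixel columns grow to the right and rows downward; lengths in m; the calibration is good to about 2 mm. A picture is of the moment at which its call begins. There is no depth.
- sign_off(): hands the job in; it is judged then, once.
The state is a dict: "t": time; "q": joint angles; "qd": joint speeds; "tau": joint torques, N m; "tcp_pos": TCP position; "tool_rot": TCP orientation; "force": force on the tool from outside, world axes, zero at the start; "ft_torque": the same for the moment, N m; "finger_gap": opening from 0.0 (shut) to 1.0 (fully open); "gripper_force": force on a finger pad.
Only numpy, scipy, OpenCV 4.12 (cv2) and the standard library are available. Lean on these libraries where they do the work, as an engineer would, in place of code of your own. Each camera call takes 0.05 s, during which the arm holds its last target. There are 200 camera calls.

## Working session

There is one attempt and no reset: what is moved stays moved. The work goes in short steps, Python scripts to look and compute and a tool call to move; the robot and the scene stay as the last step left them, time stands still between calls to the robot, and variables do not carry over. Pictures are saved under pics/ and viewed, at most 10 in all, crops included, and the job is handed in when it is done.

Besides the shell and the picture viewer there is one more tool, called after "Request:" by a JSON object that holds its "method" and its "body", one argument or row to a line. send_rows: Moves the arm, as the interface text tells. Its arguments: {"type":"object","properties":{"commands":{"type":"string"},"grip_force":{"type":"number"}},"required":["commands"]}

```bash
mkdir -p pics; python3 - <<'E'
from station import readout,cams
import cv2,numpy as np,pickle
d={}
for n in("scene","side"):
    s=cams.snapshot(n);d[n]=s;cv2.imwrite(f"pics/{n}0.png",s["pixels"][:,:,::-1])
    print(n,s["eye"],s["rotation"].round(3).tolist(),s["intrinsics"].tolist())
pickle.dump(d,open("d.pkl","wb"))
r=readout.sense();print(r["tcp_pos"],r["tool_rot"],r["t"])
E
```

```text
scene [1.23176493 0.13038633 0.89680121] [0.623, 0.713, -0.239, -0.215] [[430.1683115772814, 0.0, 313.89348649191896], [0.0, 430.1683115772814, 205.80407939227965], [0.0, 0.0, 1.0]]
side [ 0.2211537  -0.64975032  0.68893597] [0.876, -0.211, 0.108, -0.419] [[460.7258469967358, 0.0, 317.9199868301782], [0.0, 460.7258469967358, 201.8182205238867], [0.0, 0.0, 1.0]]
[0.22782892 0.5812937  0.23839433] [ 1.85823323e-01  9.82582639e-01 -9.57701022e-04 -3.64052985e-04] 0.1
```

View pics/scene0.png

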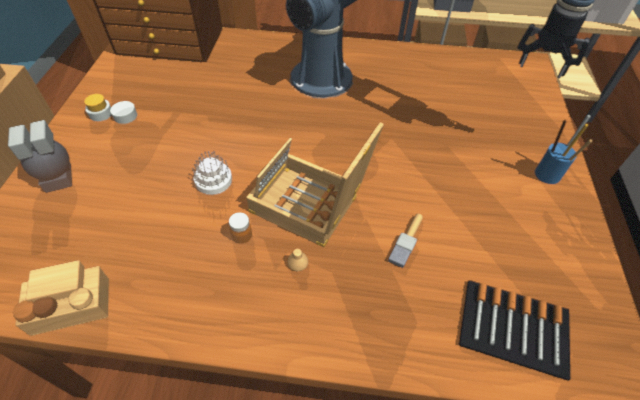

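View pics/side0.png

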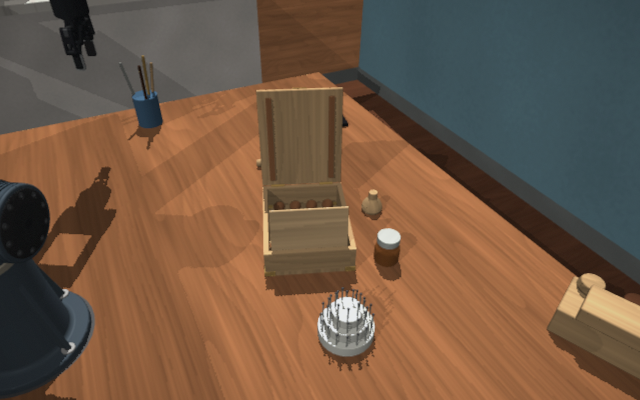

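The scene view shows the case around (305,195), with the flap on its left and the cover on its right. The stand is at (212,175), the jar at (240,228), the handle at (298,260) and the brush at (407,240). The side view shows the flap upright at (310,232) and the cover at (300,135). I'll enlarge both to pick corners.

```bash
python3 - <<'E'
import cv2,numpy as np,pickle
d=pickle.load(open("d.pkl","rb"))
a=d["scene"]["pixels"][115:265,180:440,::-1]; b=d["side"]["pixels"][75:375,235:415,::-1]
a=cv2.resize(a,None,fx=3,fy=3,interpolation=cv2.INTER_CUBIC);b=cv2.resize(b,None,fx=2,fy=2,interpolation=cv2.INTER_CUBIC)
for im,s,x0,y0 in((a,3,180,115),(b,2,235,75)):
    for x in range((x0//20+1)*20,x0+im.shape[1]//s,20):cv2.line(im,((x-x0)*s,0),((x-x0)*s,6),(0,0,255),1);cv2.putText(im,str(x),((x-x0)*s-10,16),0,.35,(0,255,255))
    for y in range((y0//20+1)*20,y0+im.shape[0]//s,20):cv2.line(im,(0,(y-y0)*s),(6,(y-y0)*s),(0,0,255),1);cv2.putText(im,str(y),(8,(y-y0)*s+4),0,.35,(0,255,255))
cv2.imwrite("pics/a.png",a);cv2.imwrite("pics/b.png",b)
E
```

```text
(no output)
```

View pics/a.png

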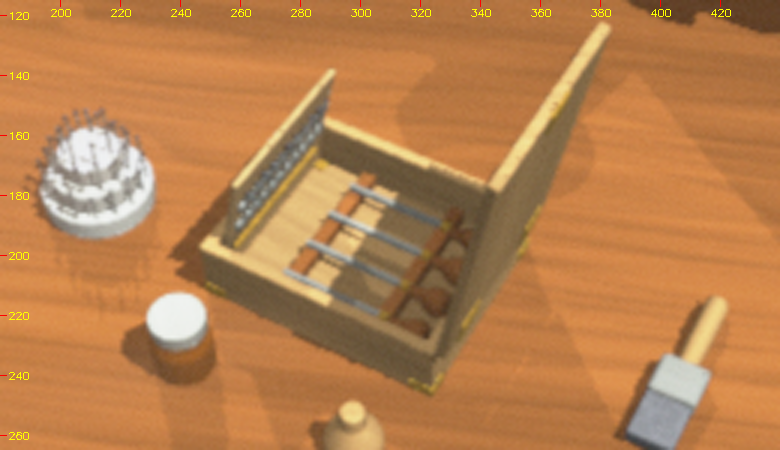

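View pics/b.png

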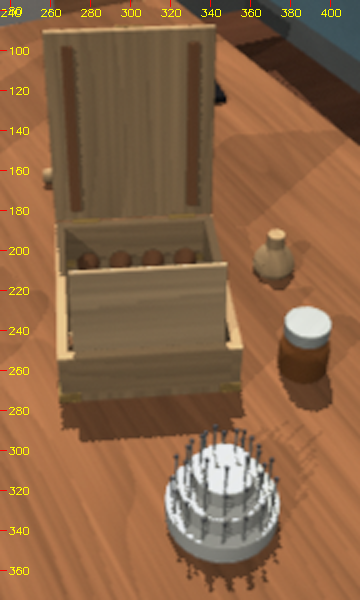

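The enlargements give the corners clearly: scene rim (248,196) and (324,233), flap edge (257,177) to (289,138), cover edge (343,177) to (382,124). In the side view the cover edge is (256,90) to (342,88) and the flap edge (269,210) to (348,206). Next step is casting rays.

```bash
cat > h.py <<'E'
import numpy as np,pickle
from scipy.spatial.transform import Rotation as R
d=pickle.load(open("d.pkl","rb"))
def ray(c,p):
    s=d[c];q=np.array(s["rotation"]);M=R.from_quat(q).as_matrix() if q.size==4 else q
    v=M@np.linalg.inv(s["intrinsics"])@[p[0],p[1],1];return np.array(s["eye"]),v/np.linalg.norm(v)
def pl(c,p,z):
    e,v=ray(c,p);return e+v*(z-e[2])/v[2]
def tri(p1,p2):
    A=[];b=[]
    for c,p in(("scene",p1),("side",p2)):
        e,v=ray(c,p);P=np.eye(3)-np.outer(v,v);A.append(P);b.append(P@e)
    A=np.vstack(A);b=np.hstack(b);x=np.linalg.lstsq(A,b,rcond=None)[0];return x,np.linalg.norm(A@x-b)
E
python3 - <<'E'
from h import *
np.set_printoptions(precision=3,suppress=True)
for n,a,b in(("flap-x",(289.5,138.5),(269.5,209)),("flap+x",(257.5,177),(348,206.5)),("cov-x",(382,123.5),(256.5,90)),("cov+x",(343.5,177),(342.5,87.5)),("rim+x-y",(248,196.5),(356,249)),("bot+x-y",(251,212),(356,272)),("jar cap",(238.5,221),(388.5,238)),("handle top",(297,250),(373.5,193)),("stand top",(211,165),(347,307))):print(n,*tri(a,b))
for n,c,p,z in(("bot+x+y","scene",(324,246),0),("rim+x+y","scene",(325,233),.06),("bot-x-y","side",(266,274),0),("bot+x-y","side",(356,272),0),("rim-x-y","side",(265,254),.06),("rim+x-y","side",(356,249),.06),("stand","side",(346,340),0),("stand","scene",(213,183),0),("jar","side",(387,261),0),("handle","side",(371,211),0),("brush0","scene",(397,262),0),("brush1","scene",(420,216),.01),("covhinge-x","side",(263.5,185),.06),("covhinge+x","side",(341,182.5),.06)):print(n,pl(c,p,z))
E
```

```text
flap-x [ 0.452 -0.027  0.142] 0.0022634619525526293
flap+x [ 0.588 -0.081  0.139] 0.00031525364942232395
cov-x [0.52  0.188 0.276] 0.00018776366963175122
cov+x [0.684 0.12  0.277] 0.000541405692979862
rim+x-y [ 0.589 -0.115  0.059] 0.0034111445783846445
bot+x-y [ 0.591 -0.116 -0.005] 0.006493400466794638
jar cap [ 0.664 -0.119  0.059] 0.000777113622087616
handle top [0.722 0.029 0.052] 0.003988529224121503
stand top [ 0.501 -0.233  0.063] 0.0018227724430605874
bot+x+y [0.668 0.089 0.   ]
rim+x+y [0.67 0.09 0.06]
bot-x-y [ 0.427 -0.048  0.   ]
bot+x-y [ 0.59  -0.124 -0.   ]
rim-x-y [ 0.427 -0.052  0.06 ]
rim+x-y [ 0.589 -0.118  0.06 ]
stand [ 0.492 -0.253  0.   ]
stand [ 0.509 -0.236  0.   ]
jar [ 0.664 -0.127  0.   ]
handle [0.721 0.025 0.   ]
brush0 [0.689 0.267 0.   ]
brush1 [0.552 0.322 0.01 ]
covhinge-x [0.507 0.155 0.06 ]
covhinge+x [0.671 0.084 0.06 ]
```

Case centre is (0.547, 0.018) with its x axis at -22.2°. The heights and lengths check: rim 59 mm, side 222 mm, flap about 1.39 rad, cover about 1.74 rad. The tool axes already line up with the case: tool x = -case x, tool y = case y. I'll close the fingers and move to in front of the flap's outer face.

Request:
{"method": "send_rows", "body": {
  "commands": "0 0 0 -1 0;0 0 0 -1 0;0 0 0 -1 0;0 -0.85 -0.9 0 0;0 -0.85 -0.9 0 0;0 -0.85 -0.9 0 0;0 -0.85 -0.9 0 0;0 -0.85 -0.9 0 0;0 -0.85 -0.9 0 0;0 -0.85 -0.9 0 0;0 -0.85 -0.9 0 0;0 -0.85 -0.9 0 0;0 -0.85 -0.9 0 0;0 -0.85 -0.9 0 0;0 -0.85 -0.9 0 0;0 -0.85 -0.9 0 0;0 -0.85 -0.9 0 0;0 -0.85 -0.9 0 0;0 -0.85 -0.9 0 0;0 -0.85 -0.9 0 0"
}}

```text
t: 1.77
tcp_pos: [0.3854, 0.1902, 0.2991]
tool_rot: [0.186, 0.983, -0.0, -0.0]
force: [0.3, 0.2, 0.5]
finger_gap: 0.002
gripper_force: 0.0
```

Request:
{"method": "send_rows", "body": {
  "commands": "0 -0.85 -0.9 0 0;0 -0.85 -0.9 0 0;0 -0.85 -0.9 0 0;0 -0.85 -0.9 0 0;0 -0.85 -0.9 0 0;0 -0.85 -0.9 0 0;0 -0.85 -0.9 0 0;0 -0.85 -0.9 0 0;0 -0.85 -0.9 0 0;0 -0.85 -0.9 0 0;0 -0.85 -0.9 0 0;0 -0.85 -0.9 0 0;0 -0.85 -0.9 0 0;0 0 0 0 0;0 0 0 0 0"
}}

```text
t: 3.02
tcp_pos: [0.5058, -0.108, 0.2987]
tool_rot: [0.187, 0.982, 0.0, -0.001]
force: [0.2, -0.6, -0.9]
finger_gap: -0.003
gripper_force: 0.0
```

```bash
cat >> h.py <<'E'
C=np.array([.547,.018]);ex=np.array([.926,-.378]);ey=np.array([.378,.926])
def st():
    from station import readout
    r=readout.sense();p=np.array(r["tcp_pos"]);u=p[:2]-C
    print("t",r["t"],"case xy",(u@ex).round(4),(u@ey).round(4),"z",p[2].round(4),"F",np.round(r["force"],1),"gap",r["finger_gap"],"q",np.round(r["tool_rot"],3))
E
python3 -c "from h import*;st()"
```

```text
t 3.0167 case xy 0.0094 -0.1322 z 0.2987 F [ 0.2 -0.6 -0.9] gap -0.002680821411863571 q [ 0.187  0.982  0.    -0.001]
```

Request:
{"method": "send_rows", "body": {
  "commands": "0 0 0 1 0;0 0 0 1 0;0 0 0 1 0;0 0 0 1 0;0 0 0 1 0;0 0 0 1 0;0 0 0 1 0;0 0 0 1 0;0 0 0 0.45 0;0 0 0.5 0 0;0 0 0.5 0 0;0 0 0.5 0 0;0 0 0.29 0.07 0;0 0 0.29 0.07 0;0 0 0.29 0.07 0;0 0 0.29 0.07 0"
}}

```text
t: 4.35
tcp_pos: [0.526, -0.0572, 0.1253]
tool_rot: [0.186, 0.983, -0.0, 0.001]
force: [-0.0, -1.5, -0.0]
finger_gap: 0.0
gripper_force: 0.7
```

```bash
python3 - <<'E'
from h import *
from station import cams
import cv2
st()
for n in("scene","side"):
    s=cams.snapshot(n);d[n]=s
a=d["scene"]["pixels"][80:270,180:440,::-1];b=d["side"]["pixels"][70:300,220:420,::-1]
a=cv2.resize(a,(390,285));b=cv2.resize(b,(400,460));o=np.zeros((460,790,3),np.uint8);o[:285,:390]=a;o[:,390:]=b
cv2.imwrite("pics/c.png",o)
E
```

```text
t 4.35 case xy 0.009 -0.0776 z 0.1253 F [-0.  -1.5 -0. ] gap 0.00019869822519663939 q [ 0.186  0.983 -0.     0.001]
```

View pics/c.png

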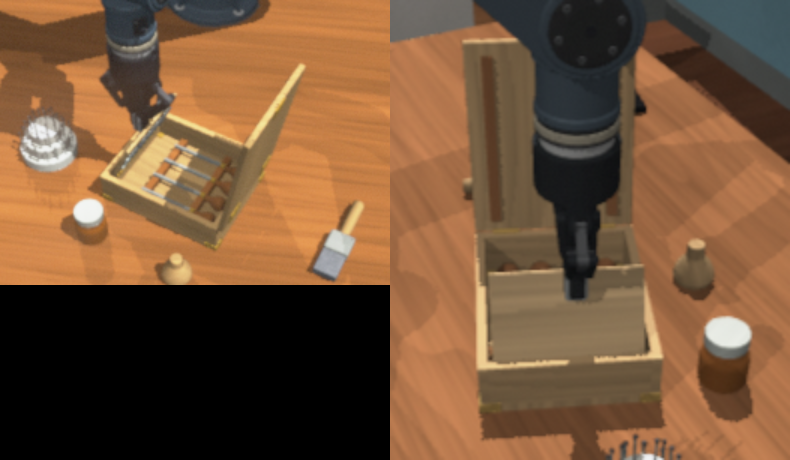

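The picture shows the fingertips on the flap's outer face near its free edge (crop 575,290). The flap is starting to tip and the cover hasn't moved. I'll continue along the arc.

Request:
{"method": "send_rows", "body": {
  "commands": "0 0 0.26 0.15 0;0 0 0.26 0.15 0;0 0 0.26 0.15 0;0 0 0.26 0.15 0;0 0 0.2 0.22 0;0 0 0.2 0.22 0;0 0 0.2 0.22 0;0 0 0.2 0.22 0;0 0 0.11 0.23 0;0 0 0.11 0.23 0;0 0 0.11 0.23 0;0 0 0.11 0.23 0;0 0 0.05 0.25 0;0 0 0.05 0.25 0;0 0 0.05 0.25 0;0 0 0.05 0.25 0;0 0 0 0.1 0;0 0 0 0 0"
}}

```text
t: 5.95
tcp_pos: [0.5433, -0.0115, 0.0559]
tool_rot: [0.186, 0.983, -0.0, 0.0]
force: [-2.6, 0.0, 12.4]
finger_gap: -0.005
gripper_force: 6.2
```

```bash
python3 -c "from h import*;st()"
```

```text
t 5.95 case xy 0.0077 -0.0287 z 0.0559 F [-2.6  0.  12.4] gap -0.005054123699797745 q [ 0.186  0.983 -0.     0.   ]
```

Upward force is 12 N with the tip at z = 48 mm, so the flap is flat. I'll lift clear and check it.

Request:
{"method": "send_rows", "body": {
  "commands": "0 0 0 -1 0;0 0 0 -1 0;0 0 0 -1 0;0 0 0 -1 0;0 0 0 -1 0;0 0 0 -1 0;0 0 0 -1 0;0 0 0 -1 0;0 0 0 -1 0;0 0 0 -1 0;0 0 0 -1 0;0 0 0 -1 0;0 0 0 -1 0;0 0 0 -1 0;0 0 0 -1 0;0 0 0 -1 0"
}}

```text
t: 7.28
tcp_pos: [0.5428, -0.0114, 0.375]
tool_rot: [0.186, 0.983, -0.0, -0.001]
force: [-0.7, 0.3, -0.1]
finger_gap: -0.004
gripper_force: 0.0
```

```bash
cat > look.py <<'E'
from h import *
from station import cams
import cv2,sys
st()
for n in("scene","side"):
    s=cams.snapshot(n);d[n]=s
a=d["scene"]["pixels"][60:270,180:440,::-1];b=d["side"]["pixels"][70:300,220:420,::-1]
a=cv2.resize(a,(390,315));b=cv2.resize(b,(400,460));o=np.zeros((460,790,3),np.uint8);o[:315,:390]=a;o[:,390:]=b
cv2.imwrite(sys.argv[1],o)
E
python3 look.py pics/d.png
```

```text
t 7.2833 case xy 0.0073 -0.0288 z 0.375 F [-0.7  0.3 -0.1] gap -0.003958924659101006 q [ 0.186  0.983 -0.    -0.001]
```

View pics/d.png

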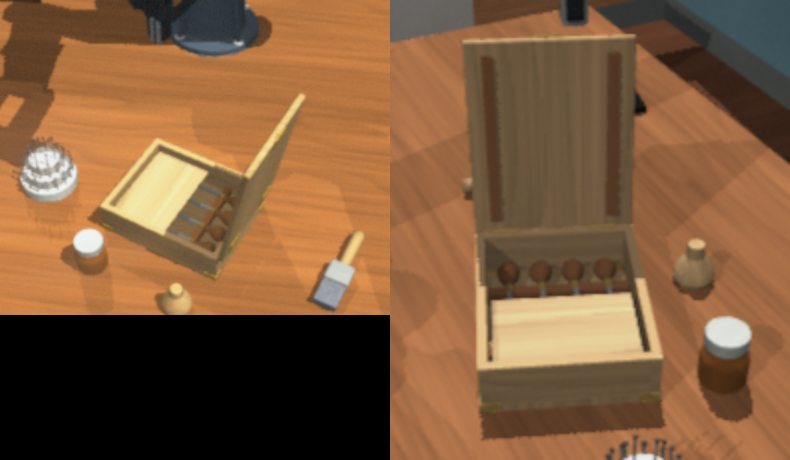

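The flap lies flat in the case and the cover is still open. Nothing else has moved. I'll go over the cover and down behind it.

Request:
{"method": "send_rows", "body": {
  "commands": "0 0.03 1 0 0;0 0.03 1 0 0;0 0.03 1 0 0;0 0.03 1 0 0;0 0.03 1 0 0;0 0.03 1 0 0;0 0.03 1 0 0;0 0.03 1 0 0;0 0.03 1 0 0;0 0.03 1 0 0;0 0.03 1 0 0;0 0.03 1 0 0;0 0 0 0.97 0;0 0 0 0.97 0;0 0 0 0.97 0;0 0 0 0.97 0;0 0 0 0.97 0;0 0 0 0.97 0;0 0 0 0.97 0;0 0 0 0 0"
}}

```text
t: 9.05
tcp_pos: [0.6204, 0.2138, 0.2323]
tool_rot: [0.186, 0.983, -0.002, -0.006]
force: [-0.5, -0.2, -0.8]
finger_gap: 0.003
gripper_force: 0.0
```

```bash
python3 look.py pics/e.png
```

```text
t 9.05 case xy -0.0061 0.2091 z 0.2323 F [-0.5 -0.2 -0.8] gap 0.0029575231384374417 q [ 0.186  0.983 -0.002 -0.006]
```

View pics/e.png

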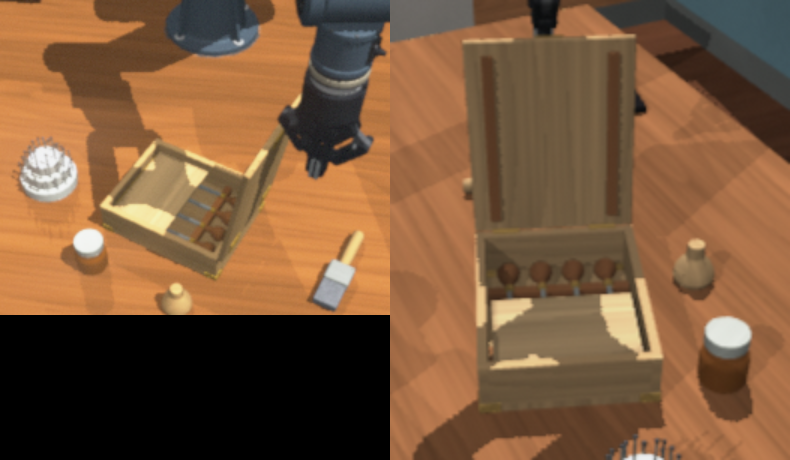

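The fingers are behind the cover's outer face (scene crop 317,165). I'll push gently, first to vertical.

Request:
{"method": "send_rows", "body": {
  "commands": "0 0 0 -0.7 0;0 0 -0.46 0 0;0 0 -0.46 0 0;0 0 -0.46 0 0;0 0 -0.46 0 0;0 0 -0.46 0 0;0 0 -0.46 0 0;0 0 -0.46 0 0;0 0 -0.46 0 0;0 0 -0.4 0.03 0;0 0 -0.4 0.03 0;0 0 -0.4 0.04 0;0 0 -0.4 0.04 0;0 0 0 0 0"
}}

```text
t: 10.32
tcp_pos: [0.5849, 0.1144, 0.2497]
tool_rot: [0.186, 0.982, -0.001, -0.001]
force: [0.1, 0.8, -0.9]
finger_gap: 0.004
gripper_force: 0.0
```

```bash
python3 look.py pics/f.png
```

```text
t 10.3167 case xy -0.0013 0.1036 z 0.2497 F [ 0.1  0.8 -0.9] gap 0.0038602414093622402 q [ 0.186  0.982 -0.001 -0.001]
```

View pics/f.png

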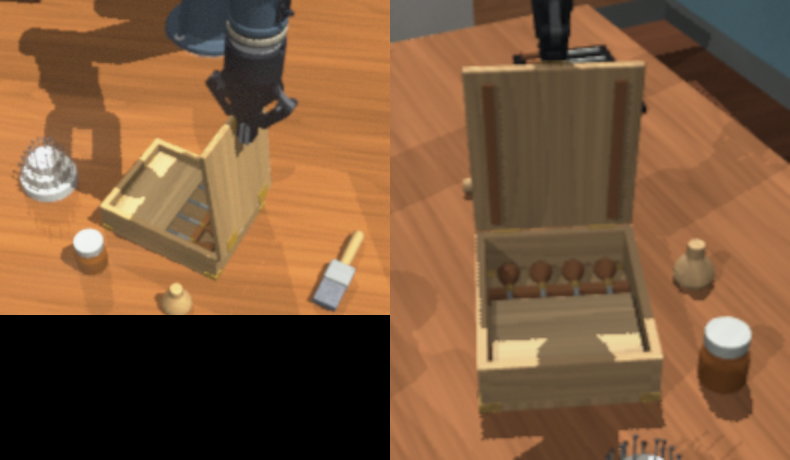

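The cover follows and is now past vertical, at about 1.4 rad. I'll carry on along the arc.

Request:
{"method": "send_rows", "body": {
  "commands": "0 0 -0.44 0.13 0;0 0 -0.44 0.13 0;0 0 -0.42 0.15 0;0 0 -0.42 0.15 0;0 0 -0.42 0.15 0;0 0 -0.42 0.15 0;0 0 -0.42 0.15 0;0 0 -0.37 0.25 0;0 0 -0.37 0.25 0;0 0 -0.37 0.25 0;0 0 -0.37 0.25 0;0 0 -0.37 0.25 0;0 0 -0.31 0.33 0;0 0 -0.31 0.33 0;0 0 -0.31 0.33 0;0 0 -0.31 0.33 0"
}}

```text
t: 11.75
tcp_pos: [0.541, 0.0027, 0.1777]
tool_rot: [0.186, 0.983, -0.0, -0.0]
force: [-0.1, 1.1, 1.6]
finger_gap: -0.001
gripper_force: 1.2
```

Request:
{"method": "send_rows", "body": {
  "commands": "0 0 -0.24 0.38 0;0 0 -0.24 0.38 0;0 0 -0.24 0.38 0;0 0 -0.24 0.38 0;0 0 -0.16 0.42 0;0 0 -0.16 0.42 0;0 0 -0.16 0.42 0;0 0 -0.16 0.42 0;0 0 -0.06 0.35 0;0 0 -0.06 0.35 0;0 0 -0.06 0.35 0;0 0 -0.06 0.35 0;0 0 -0.06 0.3 0;0 0 0 0 0;0 0 0 0 0"
}}

```text
t: 13.0
tcp_pos: [0.5271, -0.0319, 0.0799]
tool_rot: [0.186, 0.983, 0.0, -0.001]
force: [0.5, -0.5, -0.1]
finger_gap: -0.001
gripper_force: 0.0
```

```bash
python3 -c "from h import*;st()"
```

```text
t 13.0 case xy 0.0005 -0.0537 z 0.0799 F [ 0.5 -0.5 -0.1] gap -0.0005705321656573604 q [ 0.186  0.983  0.    -0.001]
```

Tip is at 72 mm with no force yet. I'll press down a little more.

Request:
{"method": "send_rows", "body": {
  "commands": "0 0 0 0.1 0;0 0 0 0.1 0;0 0 0 0.05 0;0 0 0 0 0;0 0 0 0 0;0 0 0 0 0;0 0 0 0 0"
}}

```text
t: 13.58
tcp_pos: [0.5278, -0.032, 0.0784]
tool_rot: [0.186, 0.983, -0.0, 0.001]
force: [-3.9, 0.8, 19.8]
finger_gap: 0.002
gripper_force: 10.1
```

19.8 N with the tip at 70.4 mm: the cover is shut on the rim. I'll lift away and check.

Request:
{"method": "send_rows", "body": {
  "commands": "0 0 0 -0.3 0;0 0 0 -1 0;0 0 0 -1 0;0 0 0 -1 0;0 0 0 -1 0;0 0 0 -1 0;0 0 0 -1 0;0 0 0 -1 0;0 0 0 -1 0;0 0 0 -1 0;0 0 0 -1 0;0 0 0 -1 0;0 0 0 0 0;0 0 0 0 0;0 0 0 0 0"
}}

```text
t: 14.83
tcp_pos: [0.5268, -0.0318, 0.3007]
tool_rot: [0.186, 0.983, 0.0, -0.001]
force: [0.1, 0.0, 0.1]
finger_gap: 0.002
gripper_force: 0.0
```

```bash
python3 look.py pics/g.png
```

```text
t 14.8333 case xy 0.0001 -0.0538 z 0.3007 F [0.1 0.  0.1] gap 0.0022971696890899678 q [ 0.186  0.983  0.    -0.001]
```

View pics/g.png

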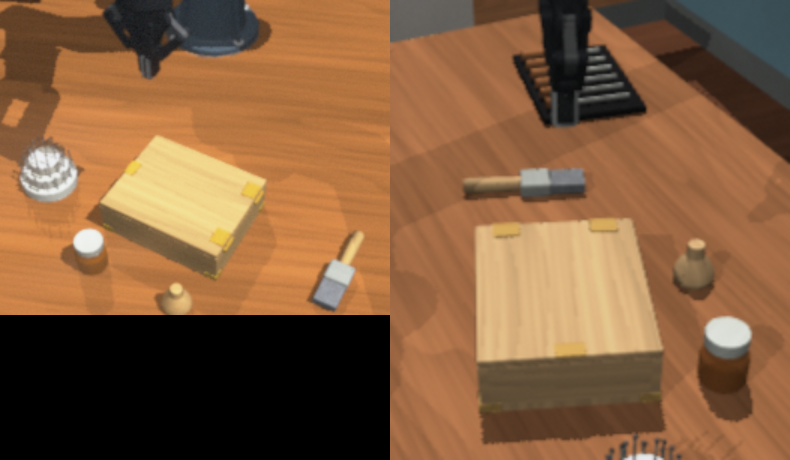

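The cover is fully shut, the loose things stand where they were, and the arm is clear.

```bash
python3 -c "from station import sign_off;print(sign_off())"
```

```text
the job is handed in; nothing more can be done
None
```

The flap was folded flat first, then the cover was pushed fully shut; the four loose things look unmoved in the last pictures, and the job was handed in at about 15 s of the 61 s allowed (no verdict was returned).

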